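# Lay out a wheel-bearing kit in fitting order

### The arm

A 6-joint arm with a two-finger parallel gripper is mounted at the origin on the work surface. World frame = base frame: x ahead of the robot, y to its left, z up, the work surface at z = 0. Lengths are in m, angles in rad, forces in N, time in s.
With the tool pointing down it reaches from about 0.4 to 0.825 m from the base axis. Payload 7 kg.
Tool frame: the origin (TCP) lies on the mounting face of the last link; the fingertips stand robot.tip_extent ahead of it and the grasp point (between the pads) lies 159 mm ahead of it (robot.tip_extent is the distance from the TCP to the fingertips, in m); z points along the fingers, y is the direction in which the jaws open and shut (so a half turn about z gives the same grasp; the last joint's range is limited). The gripper opens to 88 mm and grips with 3 to 60 N. Pads are 19 mm wide; open, the fingers measure 130 mm over their backs; the gripper's body (78 mm by 193 mm) begins 47 mm behind the grasp point.
Start: joints at [1.419, 0.359, 0.012, 0, -1.224, -0.288], TCP at [0.287, 0.611, 0.405] pointing down, gripper open.
Joint ranges: [-3.07, 3.07], [-1.43, 2.12], [-1.02, 1.25], [-3.03, 1.67], [-3.05, -0], [-3.03, 3.03]. Speed limits (rad/s): [2.39, 2.39, 3.01, 3.14, 3.14, 3.14].

### API

Orientations are given as a unit quaternion [w, x, y, z].
In Python, from bench import robot gives the robot as it stands. Calls block until the motion is done:
- robot.movep(position, orientation): joint-space move of the TCP to a pose.
- robot.move_linear(position, frame=None, velocity=0.15): straight line of the TCP; frame=None keeps the orientation; velocity is the mean speed in m/s.
- robot.move_joints(angles): joint-space move.
- robot.move_gripper(opening, force=None): finger opening in m; force is the grip in N (None keeps the last); returns when the fingers have stopped.
- robot.dwell(seconds).
- robot.inverse_kinematics(position, orientation): joint angles nearest the present ones, or None.
- robot.get_state(): the state.
- robot.capture(name): name is "scene" or "top"; returns a dict with "frame" (400x640x3 uint8, red, green, blue), "K" (3x3 intrinsics, pixels), "view" (4x4, takes a point from world to camera coordinates). Camera axes: x right, y down, z forward; pixel columns grow to the right and rows downward; lengths in m; the calibration is good to about 2 mm. A picture is of the moment at which its call begins. There is no depth.
A pose or a line that the arm cannot do raises robot.Unreachable and nothing moves.
- robot.hand_in(): hands the job in, once; it reports no verdict.
The state is a dict: "t": time; "qpos": joint angles; "qd": joint speeds; "effort": joint torques, N m; "tool_pos": TCP position; "eef_rot": TCP orientation; "contact_force": force on the tool from outside, world axes, zero at the start; "ft_torque": the same for the moment, N m; "width": finger opening in m.
Only numpy, scipy, OpenCV 4.12 (cv2) and the standard library are available. Lean on these libraries where they do the work, as an engineer would, in place of code of your own. Each camera call takes 0.05 s, during which the arm holds its last target.

### The job

Lay the wheel-bearing kit out flat on the three white pads in fitting order, starting from the hub: the large bearing centred on the pad next to the hub, the small bearing centred on the middle pad, and the grease cap, dome up, centred on the pad next to the blue bin. The hex nut goes centred flat on top of the small bearing.

Things in the scene. Friction and masses are not known exactly. Their poses are not given: they have to be found in the camera images.
- large_bearing: large steel roller bearing, a flat ring lying on the bench: outer diameter 66 mm, bore 34 mm, height 24 mm, about 0.4 kg. Origin: centre of its underside, z up
- small_bearing: small steel roller bearing, a flat ring lying on the bench: outer diameter 48 mm, bore 24 mm, height 20 mm, about 0.2 kg. Origin: centre of its underside, z up
- nut: steel hex nut lying flat on the bench: 42 mm across flats (48 mm over corners), bore 22 mm, height 16 mm, about 0.13 kg. Origin: centre of its underside, z up; its x axis is square to one pair of flats, the other pairs are at 60 and 120 degrees from it
- cap: domed steel grease cap standing on its rim: rim diameter 58 mm and 5 mm high, above it a straight wall of diameter 48 mm from 5 to 26 mm high, then a dome up to 36 mm, about 0.09 kg. Origin: centre of its underside, z up
- pad_a: one of three identical fixed round white pads, diameter 80 mm, 2 mm thick, in a rough row on the black mat between the hub and the blue bin, about 100 mm apart centre to centre; which of the three is next to the hub differs from start to start. Origin: centre of its underside; its top is 2 mm above that (5 mm above the bench)
- pad_b: one of three identical fixed round white pads, diameter 80 mm, 2 mm thick, in a rough row on the black mat between the hub and the blue bin, about 100 mm apart centre to centre; which of the three is next to the hub differs from start to start. Origin: centre of its underside; its top is 2 mm above that (5 mm above the bench)
- pad_c: one of three identical fixed round white pads, diameter 80 mm, 2 mm thick, in a rough row on the black mat between the hub and the blue bin, about 100 mm apart centre to centre; which of the three is next to the hub differs from start to start. Origin: centre of its underside; its top is 2 mm above that (5 mm above the bench)
- hub: fixed dark steel wheel hub on one end of the mat: round flange of diameter 90 mm, 12 mm thick, with five studs 28 mm high and a middle boss of diameter 52 mm, 45 mm high. Origin: centre of its underside. It stands at either the left or the right end of the row, about 105 mm from the nearest pad's centre
- bin: fixed open blue plastic bin on the other end of the mat: 90 x 80 mm, 45 mm high. Origin: centre of its underside. About 105 mm from the nearest pad's centre
Things that resemble listed ones, but are neither listed nor needed, are in the scene too. There is more than one size of the hub; the job needs the middle-sized.

How it is judged:
At the end, for the whole second after the job is handed in: Within 12 mm of pad centres, flat on the pads: large bearing on the pad nearest the hub, small bearing on the middle one, cap dome up on the one furthest from the hub; the nut flat on the small bearing within 8 mm of its centre; all at rest (((horizontal distance between hub and pad_a below 0.155 m and horizontal distance between large_bearing and pad_a below 0.012 m and z of large_bearing in the frame of pad_a between -0.001 and 0.006 m) or (horizontal distance between hub and pad_b below 0.155 m and horizontal distance between large_bearing and pad_b below 0.012 m and z of large_bearing in the frame of pad_b between -0.001 and 0.006 m) or (horizontal distance between hub and pad_c below 0.155 m and horizontal distance between large_bearing and pad_c below 0.012 m and z of large_bearing in the frame of pad_c between -0.001 and 0.006 m)) and ((horizontal distance between hub and pad_a between 0.155 and 0.255 m and horizontal distance between small_bearing and pad_a below 0.012 m and z of small_bearing in the frame of pad_a between -0.001 and 0.006 m) or (horizontal distance between hub and pad_b between 0.155 and 0.255 m and horizontal distance between small_bearing and pad_b below 0.012 m and z of small_bearing in the frame of pad_b between -0.001 and 0.006 m) or (horizontal distance between hub and pad_c between 0.155 and 0.255 m and horizontal distance between small_bearing and pad_c below 0.012 m and z of small_bearing in the frame of pad_c between -0.001 and 0.006 m)) and ((horizontal distance between hub and pad_a above 0.255 m and horizontal distance between cap and pad_a below 0.012 m and z of cap in the frame of pad_a between -0.001 and 0.006 m) or (horizontal distance between hub and pad_b above 0.255 m and horizontal distance between cap and pad_b below 0.012 m and z of cap in the frame of pad_b between -0.001 and 0.006 m) or (horizontal distance between hub and pad_c above 0.255 m and horizontal distance between cap and pad_c below 0.012 m and z of cap in the frame of pad_c between -0.001 and 0.006 m)) and horizontal distance between nut and small_bearing below 0.008 m and z of nut in the frame of small_bearing between 0.016 and 0.024 m and angle between each of large_bearing, small_bearing, nut, cap's own z axis and vertical below 0.08 rad and linear speed of each of large_bearing, small_bearing, nut, cap below 0.02 m/s and angular speed of each of large_bearing, small_bearing, nut, cap below 0.2 rad/s); the robot touches nothing.
It also fails if it takes over 96 s, if anything falls off the work surface, if the arm or the gripper's body presses on something with over 40 N, if the wrist force passes 120 N, or if a joint passes its speed limit or range.

## Working session

There is one attempt and no reset: what is moved stays moved. The work goes in short steps, each a Python script; the robot and the scene stay as the last script left them, time stands still between calls to the robot, and variables do not carry over. Pictures are saved under pics/ and viewed, and the job is handed in when it is done.

```bash
ls; mkdir -p pics; python3 - <<'E'
from bench import robot
import cv2,numpy as np
np.set_printoptions(precision=4,suppress=True)
for n in("scene","top"):
    c=robot.capture(n); cv2.imwrite(f"pics/{n}0.png",c["frame"][:,:,::-1]); print(n,c["K"].tolist()); print(c["view"])
s=robot.get_state(); print(s, robot.tip_extent)
E
```

```text
pics
scene [[504.44902717691764, 0.0, 317.3176202678097], [0.0, 504.44902717691764, 198.44103656679317], [0.0, 0.0, 1.0]]
[[-0.8128  0.5824 -0.0095  0.5184]
 [ 0.4993  0.6882 -0.5264 -0.2719]
 [-0.3001 -0.4326 -0.8502  1.4376]
 [ 0.      0.      0.      1.    ]]
top [[395.73495723331854, 0.0, 317.4573728775642], [0.0, 395.73495723331854, 199.82807684944447], [0.0, 0.0, 1.0]]
[[-0.0251 -0.9996  0.014   0.0062]
 [-0.9941  0.0234 -0.1056  0.6293]
 [ 0.1052 -0.0165 -0.9943  1.0024]
 [ 0.      0.      0.      1.    ]]
{'t': 0.1, 'qpos': array([ 1.4191,  0.3593,  0.0112, -0.0003, -1.2241, -0.2881]), 'qd': array([ 0.0005, -0.0013,  0.0009,  0.0024, -0.0011, -0.0021]), 'effort': array([ -0.0013, -58.4165,  29.3751,   7.0155,   0.0102,  -0.    ]), 'tool_pos': array([0.2873, 0.6106, 0.4038]), 'eef_rot': array([ 0.0008,  0.9759, -0.2182, -0.0001]), 'contact_force': array([-0.3884, -0.1745, -0.2941]), 'ft_torque': array([-0.0231,  0.033 , -0.0473]), 'width': 0.08754534422000138} 0.1781
```

View pics/scene0.png

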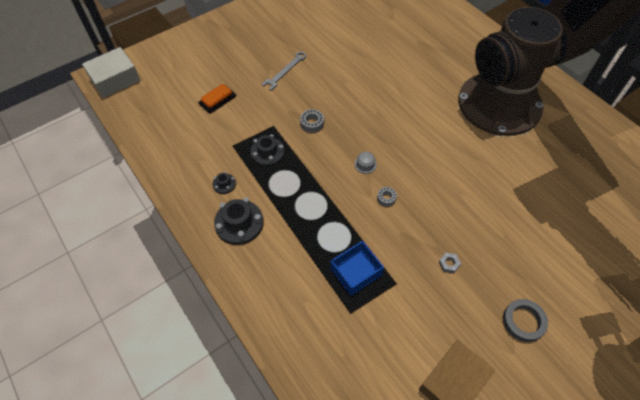

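View pics/top0.png

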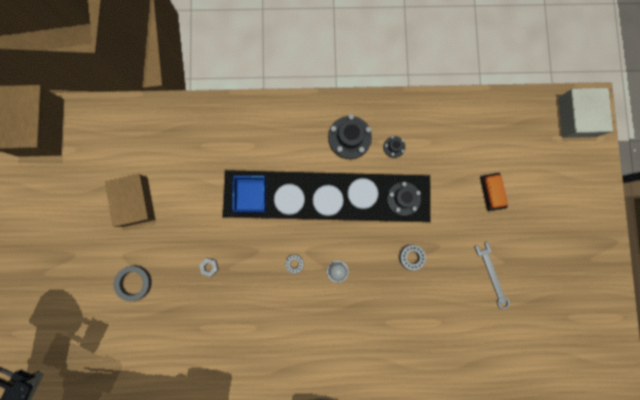

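```bash
cat > h.py <<'E'
import cv2,numpy as np
np.set_printoptions(precision=4,suppress=True)
def crop(img,x0,y0,w,h,name,s):
    cv2.imwrite(f"pics/{name}.png",cv2.resize(img[y0:y0+h,x0:x0+w],None,fx=s,fy=s,interpolation=cv2.INTER_CUBIC))
E
python3 - <<'E'
from h import *
t=cv2.imread("pics/top0.png"); s=cv2.imread("pics/scene0.png")
crop(t,190,110,260,190,"t1",3); crop(s,200,80,280,220,"s1",2.7)
E
```

```text
(no output)
```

View pics/t1.png

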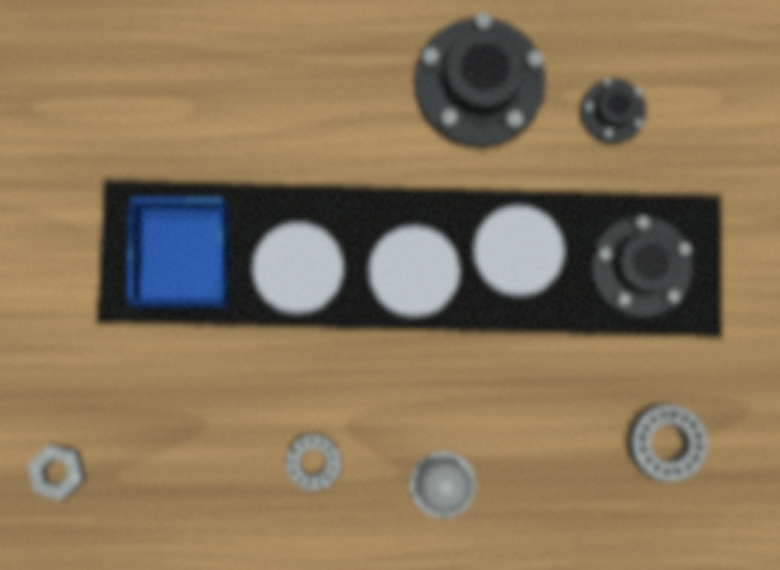

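View pics/s1.png

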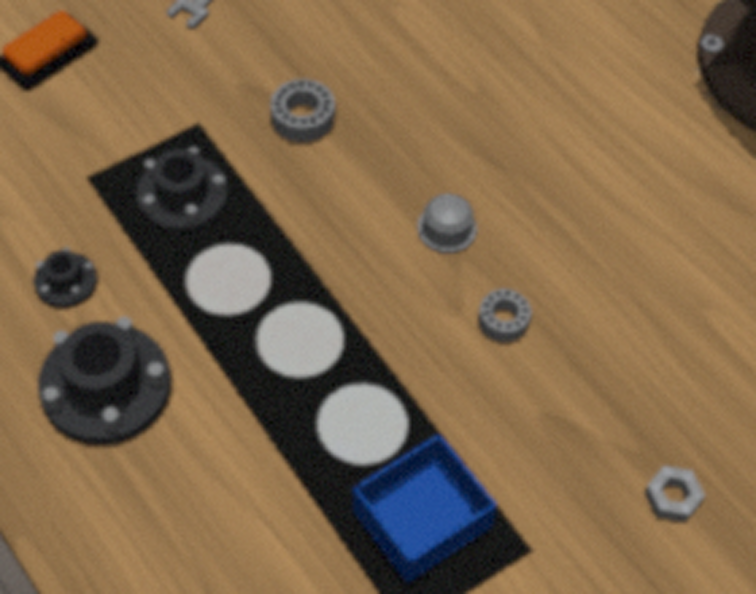

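```bash
cat >> h.py <<'E'
from scipy.optimize import least_squares
def proj(c,P):
    P=np.atleast_2d(P); q=P@c["view"][:3,:3].T+c["view"][:3,3]; q=q@c["K"].T; return q[:,:2]/q[:,2:]
def blob(mask,seed):
    n,l,st,ce=cv2.connectedComponentsWithStats(mask.astype(np.uint8)); 
    d=[np.hypot(*(ce[i]-seed)) if st[i,4]>40 else 1e9 for i in range(1,n)]; i=1+int(np.argmin(d))
    m=(l==i).astype(np.uint8)
    cs,_=cv2.findContours(m,cv2.RETR_EXTERNAL,cv2.CHAIN_APPROX_NONE)
    m=cv2.drawContours(np.zeros_like(m),cs,-1,1,-1)
    M=cv2.moments(m,True); return np.array([M["m10"]/M["m00"],M["m01"]/M["m00"]]),M["m00"],m
def steel(c):
    hsv=cv2.cvtColor(cv2.resize(c["frame"],None,fx=4,fy=4,interpolation=cv2.INTER_LINEAR),cv2.COLOR_RGB2HSV); return hsv[:,:,1]<75
def white(c):
    hsv=cv2.cvtColor(cv2.resize(c["frame"],None,fx=4,fy=4,interpolation=cv2.INTER_LINEAR),cv2.COLOR_RGB2HSV); return (hsv[:,:,2]>110)&(hsv[:,:,1]<60)
def up(c,fn,seed):  # subpixel centroid in original pixel coords
    ce,a,m=blob(fn(c),np.array(seed)*4+1.5); return (ce+.5)/4-.5,a/16,m
def sil(c,x,y,z0,prof):
    th=np.linspace(0,2*np.pi,72,endpoint=False)
    P=np.concatenate([np.c_[x+r*np.cos(th),y+r*np.sin(th),np.full(72,z0+z)] for r,z in prof])
    h=cv2.convexHull((proj(c,P)).astype(np.float32)); M=cv2.moments(h)
    return np.array([M["m10"]/M["m00"],M["m01"]/M["m00"]]),M["m00"]
def locate(cs,ces,prof,z=None):
    f=lambda p:np.concatenate([sil(c,p[0],p[1],p[2] if z is None else z,prof)[0]-ce for c,ce in zip(cs,ces)])
    r=least_squares(f,[0.55,0,0.0] if z is None else [.55,0],x_scale=0.01); return r.x,r.fun
PROF=dict(large_bearing=[(.033,0),(.033,.024)],small_bearing=[(.024,0),(.024,.020)],nut=[(.0225,0),(.0225,.016)],
 cap=[(.029,0),(.029,.005),(.024,.026),(.017,.032),(.008,.0355)],pad=[(.04,0),(.04,0.0001)])
E
cat > find.py <<'E'
from h import *
from bench import robot
import sys
S=robot.capture("scene");T=robot.capture("top")
seeds=dict(large_bearing=((312,121),(413,257)),small_bearing=((387,196),(294,263)),nut=((450,262),(209,267)),cap=((366,162),(338,271)),
 padL=((284,183),(363,193)),padM=((311,206),(328,200)),padC=((334,237),(289,199)))
for k,(s,t) in seeds.items():
    fn=white if k[:3]=="pad" else steel
    pr=PROF["pad" if k[:3]=="pad" else k]
    cs,a1,m1=up(S,fn,s); ct,a2,m2=up(T,fn,t)
    p,r=locate([S,T],[cs,ct],pr)
    q,r2=locate([S,T],[cs,ct],pr,.005 if k[:3]=="pad" else 0.)
    z0=q[2] if len(q)>2 else (.005 if k[:3]=="pad" else 0)
    print(k,cs,ct,"3D",p,"res",np.abs(r).max(),"known z",q,np.abs(r2).max(),"areas",a1,sil(S,q[0],q[1],z0,pr)[1],a2,sil(T,q[0],q[1],z0,pr)[1])
for c,p in((S,(267,149)),(T,(405,197))): pass
E
python3 find.py
```

```text
large_bearing [311.6331 120.1665] [412.5187 257.1926] 3D [ 0.4733 -0.2566 -0.0026] res 0.053749682400393795 known z [ 0.4738 -0.2556] 0.3143223555716901 areas 457.1875 479.2209645998664 572.4375 552.3454075083137
small_bearing [386.4579 196.0639] [293.9843 263.7193] 3D [ 0.4645  0.0562 -0.001 ] res 0.004994026404688157 known z [0.4648 0.0564] 0.10708167893116638 areas 303.9375 327.23921554442495 298.8125 275.0748109149281
nut [449.5578 262.0765] [208.17  266.989] 3D [0.4617 0.2811 0.0007] res 0.04308481900682182 known z [0.4616 0.2811] 0.10328576589918725 areas 330.625 336.61982316779904 281.875 262.66727608582005
cap [365.2896 162.5204] [337.2695 271.1494] 3D [ 0.4415 -0.0574 -0.002 ] res 0.02918197147982937 known z [ 0.442 -0.057] 0.2547542198745134 areas 382.875 390.92577573889866 420.75 385.64730438636616
padL [284.0963 183.0072] [362.5567 193.0157] 3D [ 0.6483 -0.1321  0.0021] res 0.011059006742129895 known z [ 0.6485 -0.1312] 0.3324672105418358 areas 643.75 634.9474711124785 720.0 683.4233674409334
padM [310.6423 205.3838] [327.6295 199.8494] 3D [ 0.6319 -0.0371  0.0024] res 0.03769642176331445 known z [ 0.6321 -0.0364] 0.30443431779747243 areas 700.5 691.0336834827904 729.8125 689.716815327527
padC [333.7625 236.5914] [288.8287 198.7895] 3D [0.6373 0.0673 0.0025] res 0.0058595620470782706 known z [0.6374 0.0678] 0.3096339213720398 areas 785.875 773.8427355026361 729.4375 691.9925431874581
```

```bash
python3 - <<'E'
from h import *
from bench import robot
S=robot.capture("scene");T=robot.capture("top")
for c,s in((S,(449.6,262)),(T,(208.2,267))):
    ce,a,m=up(c,steel,s)
    out=[]
    for yaw in range(0,60,3):
        best=0
        for R in(.0245,.026):
            a_=np.radians(yaw+30+60*np.arange(6)); P=np.concatenate([np.c_[.4616+R*np.cos(a_),.2811+R*np.sin(a_),np.full(6,z)] for z in(0,.016)])
            p=proj(c,P); h=cv2.convexHull(((p+.5)*4-.5).astype(np.float32)); M=cv2.moments(h)
            h=h+np.float32((ce+.5)*4-.5)-np.float32([M["m10"]/M["m00"],M["m01"]/M["m00"]])
            k=cv2.fillPoly(np.zeros_like(m),[np.round(h*16).astype(np.int32)],1,shift=4)
            best=max(best,(k&m).sum()/(k|m).sum())
        out.append((yaw,round(float(best),3)))
    print(out)
h=np.pi/2
for n,x,y in(("lb",.4738,-.2556),("sb",.4648,.0564),("nut",.4616,.2811),("cap",.442,-.057),("pL",.6485,-.1312),("pM",.632,-.0364),("pC",.637,.0678)):
    for psi in(h,-h):
        for z in (.18,.26):
            print(n,round(psi,2),z,robot.inverse_kinematics([x,y,z],[0,np.cos(psi/2),np.sin(psi/2),0]))
E
```

```text
[(0, 0.901), (3, 0.896), (6, 0.89), (9, 0.887), (12, 0.887), (15, 0.885), (18, 0.891), (21, 0.893), (24, 0.901), (27, 0.909), (30, 0.92), (33, 0.932), (36, 0.943), (39, 0.958), (42, 0.953), (45, 0.948), (48, 0.943), (51, 0.932), (54, 0.923), (57, 0.909)]
[(0, 0.897), (3, 0.893), (6, 0.886), (9, 0.881), (12, 0.88), (15, 0.878), (18, 0.882), (21, 0.886), (24, 0.889), (27, 0.902), (30, 0.911), (33, 0.92), (36, 0.929), (39, 0.936), (42, 0.938), (45, 0.942), (48, 0.938), (51, 0.928), (54, 0.923), (57, 0.91)]
lb 1.57 0.18 [-0.1304  0.3924 -0.5488  0.     -0.6295 -3.0112]
lb 1.57 0.26 [-0.1304  0.278  -0.476   0.     -0.8168 -3.0112]
lb -1.57 0.18 [-0.1304  0.3924 -0.5488  0.     -0.6295  0.1304]
lb -1.57 0.26 [-0.1304  0.278  -0.476   0.     -0.8168  0.1304]
sb 1.57 0.18 [ 0.5428  0.3051 -0.7053  0.     -0.5604  2.5988]
sb 1.57 0.26 [ 0.5428  0.1722 -0.6247  0.     -0.7739  2.5988]
sb -1.57 0.18 [ 0.5428  0.3051 -0.7053  0.     -0.5604 -0.5428]
sb -1.57 0.26 [ 0.5428  0.1722 -0.6247  0.     -0.7739 -0.5428]
nut 1.57 0.18 [ 0.9098  0.395  -0.5441  0.     -0.6317  2.2318]
nut 1.57 0.26 [ 0.9
[... 404 characters left out ...]
71   0.     -0.7636 -0.3167]
pL 1.57 0.18 None
pL 1.57 0.26 None
pL -1.57 0.18 [ 0.0945  0.5439 -0.2594  0.     -0.7675 -0.0945]
pL -1.57 0.26 [ 0.0945  0.4534 -0.1943  0.     -0.9232 -0.0945]
pM 1.57 0.18 [ 0.2503  0.5085 -0.3287  0.     -0.7336  2.8913]
pM 1.57 0.26 [ 0.2503  0.4131 -0.2624  0.     -0.8953  2.8913]
pM -1.57 0.18 [ 0.2503  0.5085 -0.3287  0.     -0.7336 -0.2503]
pM -1.57 0.26 [ 0.2503  0.4131 -0.2624  0.     -0.8953 -0.2503]
pC 1.57 0.18 [ 0.4101  0.5178 -0.3106  0.     -0.7424  2.7315]
pC 1.57 0.26 [ 0.4101  0.4237 -0.2446  0.     -0.9025  2.7315]
pC -1.57 0.18 [ 0.4101  0.5178 -0.3106  0.     -0.7424 -0.4101]
pC -1.57 0.26 [ 0.4101  0.4237 -0.2446  0.     -0.9025 -0.4101]
```

```bash
cat > pp.py <<'E'
from h import *
from bench import robot
def Q(deg): p=np.radians(deg); return [0,float(np.cos(p/2)),float(np.sin(p/2)),0]
TE=robot.tip_extent; ZT=.27
def pick(x,y,tip,deg=-90,force=30):
    robot.move_gripper(.088)
    robot.movep([x,y,ZT],Q(deg)); robot.move_linear([x,y,tip+TE],velocity=.15)
    robot.move_gripper(0.0,force); s=robot.get_state(); print("grip w",s["width"],"tool",s["tool_pos"],"F",s["contact_force"],"t",s["t"])
    robot.move_linear([x,y,ZT],velocity=.2)
    s=robot.get_state(); print("lifted w",s["width"],"F",s["contact_force"])
def place(x,y,tip,deg=-90):
    robot.movep([x,y,ZT],Q(deg)); robot.move_linear([x,y,tip+.02+TE],velocity=.2); robot.move_linear([x,y,tip+TE],velocity=.05)
    robot.dwell(.2); s=robot.get_state(); print("place tool",s["tool_pos"],"F",s["contact_force"])
    robot.move_gripper(.088); robot.move_linear([x,y,ZT],velocity=.2); print("t",robot.get_state()["t"],"w",robot.get_state()["width"])
E
python3 - <<'E'
from pp import *
pick(.4735,-.256,.002)
c=robot.capture("scene"); cv2.imwrite("pics/held1.png",c["frame"][:,:,::-1])
place(.6484,-.1315,.002+.0055)
E
```

```text
grip w 0.06655602813001364 tool [ 0.4737 -0.256   0.1803] F [0.0299 0.1043 1.0132] t 4.9083
lifted w 0.06648912482840999 F [ 0.0419  0.408  -4.2147]
place tool [ 0.6484 -0.1315  0.1855] F [ 0.04   -1.2651 -3.3715]
t 8.8417 w 0.08745255707038353
```

```bash
python3 - <<'E'
from pp import *
pick(.4647,.0563,.002); place(.632,-.0367,.002+.0055)
pick(.4418,-.0572,.0085,force=20); place(.6374,.0675,.0085+.0055)
robot.movep([.4616,.2811,ZT],Q(-108))
for n in("scene","top"):
    c=robot.capture(n); cv2.imwrite(f"pics/{n}2.png",c["frame"][:,:,::-1])
s=cv2.imread("pics/scene2.png");t=cv2.imread("pics/top2.png")
crop(s,230,110,170,140,"s2",4);crop(t,220,150,220,120,"t2",3.5)
E
```

```text
grip w 0.047107798799367745 tool [0.4647 0.0564 0.1802] F [0.3464 0.43   1.7886] t 11.5667
lifted w 0.0468230727157058 F [-0.6458  0.3922 -1.9527]
place tool [ 0.632  -0.0368  0.1855] F [-0.7503  0.1769 -1.2121]
t 15.6167 w 0.08767173338607333
grip w 0.04697641247397642 tool [ 0.4418 -0.0572  0.1868] F [-0.7354  0.4063  3.885 ] t 18.0667
lifted w 0.04732609329644487 F [-0.0681 -0.7631 -0.919 ]
place tool [0.6374 0.0675 0.192 ] F [-0.4289 -0.0358 -0.6434]
t 22.15 w 0.0879853602286116
```

View pics/s2.png

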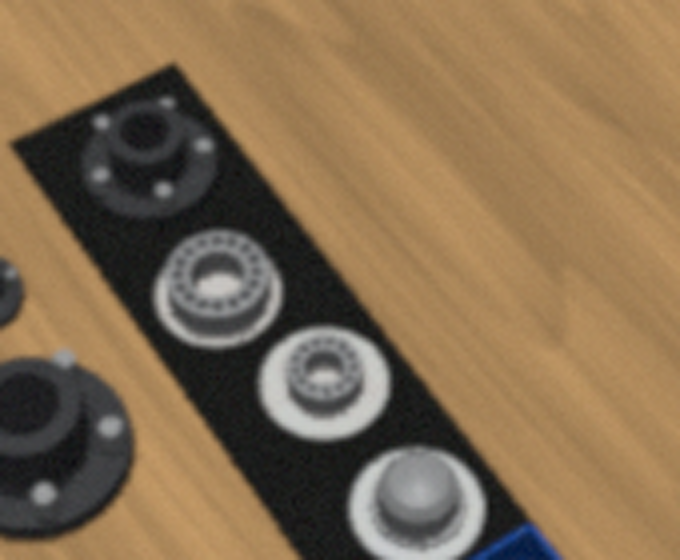

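View pics/t2.png

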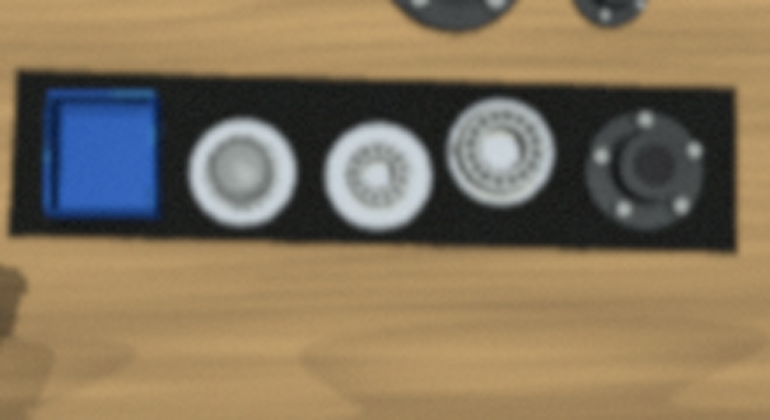

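Both views show the large bearing, small bearing and cap in the right order and roughly centred on their pads (scene crop at about (218,285), (325,378), (418,500)). I'll overlay the model on this picture to check the small bearing before the nut goes on it.

```bash
python3 - <<'E'
from h import *
from bench import robot
S=robot.capture("scene");T=robot.capture("top")
ims=[]
for c,(x0,y0) in((S,(250,150)),(T,(265,160))):
    k=6; w,h=(110,100) if c is S else (125,75)
    im=cv2.resize(c["frame"][y0:y0+h,x0:x0+w,::-1],None,fx=k,fy=k,interpolation=cv2.INTER_CUBIC)
    th=np.linspace(0,2*np.pi,90)
    for (x,y),ps in(((.6484,-.1315),[(.033,.029),(.017,.029),(.033,.005)]),((.632,-.0367),[(.024,.025),(.012,.025),(.024,.005)]),((.6374,.0675),[(.029,.010),(.024,.031)])):
        for r,z in ps+[(.04,.005)]:
            p=(proj(c,np.c_[x+r*np.cos(th),y+r*np.sin(th),0*th+z])-[x0,y0]+.5)*k
            cv2.polylines(im,[np.round(p).astype(np.int32)],True,(0,0,255) if z>.005 else (0,200,0),1)
    cv2.imwrite("pics/ov_%s.png"%("s" if c is S else "t"),im)
E
```

```text
(no output)
```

View pics/ov_s.png

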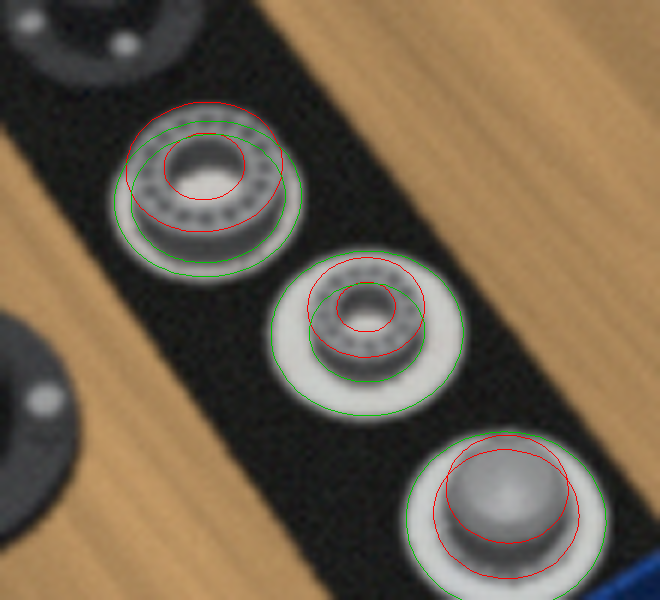

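View pics/ov_t.png

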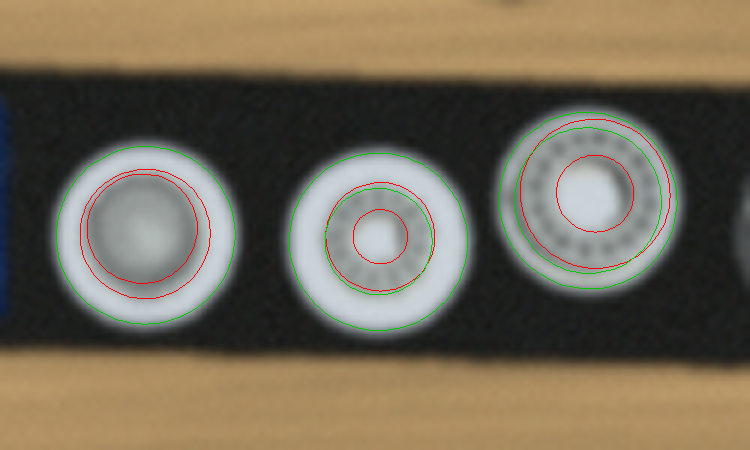

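The overlay lines match in both views: the small-bearing bore is at (366,307) in the scene view and (380,237) in the top view, and all three parts are within 1–2 mm. Now the nut.

```bash
python3 - <<'E'
from pp import *
pick(.4616,.2811,.003,deg=-108); place(.632,-.0367,.003+.0255)
robot.movep([.45,.25,.35],Q(-90))
S=robot.capture("scene");T=robot.capture("top")
for c,(x0,y0) in((S,(250,150)),(T,(265,160))):
    k=6; w,h=(110,100) if c is S else (125,75)
    im=cv2.resize(c["frame"][y0:y0+h,x0:x0+w,::-1],None,fx=k,fy=k,interpolation=cv2.INTER_CUBIC)
    th=np.linspace(0,2*np.pi,90); a=np.radians(30+60*np.arange(6))
    for r,z,t_ in((.011,.041,th),(.02425,.041,a),(.024,.005,th),(.04,.005,th)):
        p=(proj(c,np.c_[.632+r*np.cos(t_),-.0367+r*np.sin(t_),0*t_+z])-[x0,y0]+.5)*k
        cv2.polylines(im,[np.round(p).astype(np.int32)],True,(0,0,255) if z>.005 else (0,200,0),1)
    cv2.imwrite("pics/nut_%s.png"%("s" if c is S else "t"),im)
E
```

```text
grip w 0.041366182568271896 tool [0.4616 0.2811 0.1812] F [ 0.4176 -0.5     0.3709] t 25.4333
lifted w 0.04173157524563016 F [ 0.0918  0.2884 -1.495 ]
place tool [ 0.632  -0.0368  0.2065] F [ 0.1176 -0.0004 -1.032 ]
t 29.8833 w 0.08751512344543584
```

View pics/nut_s.png

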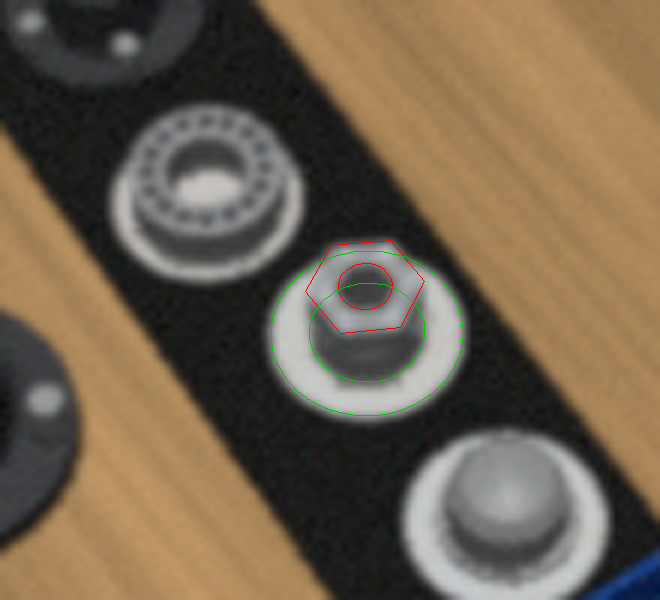

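View pics/nut_t.png

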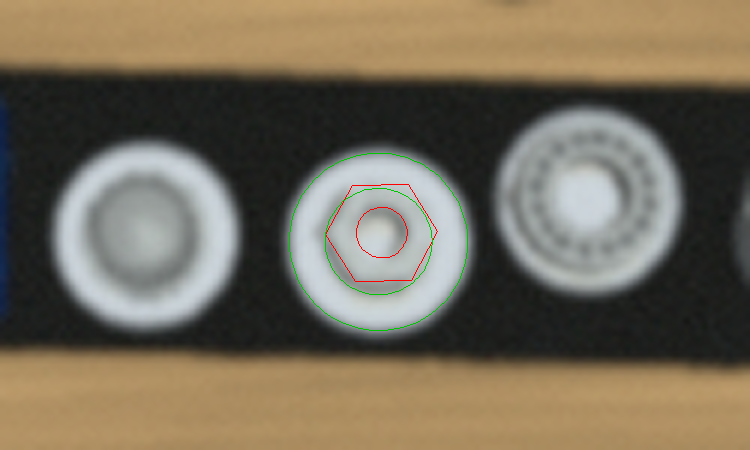

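The nut matches the model in both views, with its bore at (365,286) in the scene view and (382,233) in the top view. It sits flat and centred on the small bearing. The arm is clear of everything, so I'm handing in.

```bash
python3 -c "
from bench import robot
s=robot.get_state();print(s['t'],s['tool_pos'],s['contact_force']);print(robot.hand_in())"
```

```text
31.3 [0.45060187 0.24932318 0.34945768] [-0.04898996  0.11355035 -0.65638505]
the job is handed in; nothing more can be done
None
```

The kit is laid out on the three pads and I handed the job in at 31.3 s of the 96 s allowed; the robot reports no verdict.

**What I did:** I found the parts and pads from the scene and top cameras together. The large bearing went on the pad next to the hub standing on the mat, which is the middle-sized of the three. The small bearing went on the middle pad, the cap dome up on the pad by the bin, and the nut flat on the small bearing.

**Last checks:**
- **Grip widths:** the fingers closed to 66.5, 47, 47 and 41.5 mm. They should read 66, 48, 48 and 42 mm, so they agree within about 1 mm.
- **Placement:** I overlaid the expected outlines on both views, for the bearings and cap before the nut was placed and for the nut after. Everything matched within about 1–2 mm, and the parts look flat. I checked this by eye rather than by a numerical fit.
- **Arm:** it was clear of everything at hand-in.

**Small disagreements:**
- **Heights:** the two-view heights differed from the text by up to about 3 mm. The large bearing's underside read -2.6 mm instead of 0, and the pad tops read 2.1–2.5 mm instead of 5 mm. That is close to the stated 2 mm calibration error, so I used the text's heights for placing.
- **Nut angle:** the two views put it at 39° and 45°. I used 42°, and the grip width confirmed the fingers closed on the flats.

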